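# Open the stop-lid case fully and put the spacer block away

### The arm

A 6-joint arm with a two-finger parallel gripper is mounted at the origin on a cart in front of the work surface, level with it; the furniture and walls round the work are solid. World frame = base frame: x ahead of the robot, y to its left, z up, the work surface at z = 0. Lengths are in mm, angles in rad, forces in N, time in s.
With the tool pointing down it reaches from about 400 to 925 mm from the base axis. Payload 12.5 kg.
Tool frame: the origin (TCP) lies at the centre of the arm's flange, where the gripper is bolted on; the fingertips stand 190 mm ahead of it and the grasp point (between the pads) lies 171 mm ahead of it; z points along the fingers, y is the line along which they close (so a half turn about z gives the same grasp; the last joint's range is limited). The gripper opens to 95 mm and grips with 3 to 60 N. Pads are 20 mm wide; open, the fingers measure 119 mm over their backs; the gripper's body (75 mm by 180 mm) begins 59 mm behind the grasp point.
Start: joints at [-1.427, 0.491, 1.559, -0, 1.092, -0.106], TCP at [154.526, -605.596, 404.761] pointing down, gripper open.
Joint ranges: [-3.1, 3.1], [-0.84, 2.19], [0.05, 2.79], [-1.13, 4.28], [0.06, 2.93], [-2.69, 2.69]. Speed limits (rad/s): [2.22, 2.22, 2.79, 3.14, 3.14, 3.14].

### API

Orientations are given as [roll, pitch, yaw] about the fixed x, y, z axes, in that order (R = Rz(yaw) Ry(pitch) Rx(roll)).
In Python, from cell import env, read_camera, search_frame, cut_out gives the robot as it stands. The module is installed in compiled form; this text tells all that it offers.
- The arm moves only by the tool move_arm, never from a script. Its argument "commands" is a list of rows, each a list of 3 entries, a list of its own where there are three numbers: the shift along the world's x, y, z normalised to -1 to 1, where 1 is 0.03 m, then the turn about the world's z normalised to -1 to 1, where 1 is 0.08 rad, then the opening, from -1 (shut) to 1 (fully open), so that 0 is half open. A call has 1 to 20 rows; each row shifts and turns the commanded pose from where the row before left it; what a row does not reach is not made up. A row lasts 1/12 s, in which the tool goes at most 41.7 mm and 7.16 degrees, less where a joint would pass 70% of its speed; a pose out of reach is approached as far as the arm can. A call with a number of a shift or a turn outside -1 to 1 is refused whole. A call with a gripper value outside its range is refused whole. The fingers move at their own pace and stop on an object; the grip force is fixed at half the most. Time passes only in rows, so rows that do not move let the fingers close. It gives the time, the measured TCP pose, the force, the opening and the grip force at its end, in the units of the state.
- env.state(): the state, without advancing time (a new reading comes with each control period).
- read_camera(name): name is "scene" or "top"; returns a dict with "image" (420x560x3 uint8, red, green, blue), "fx", "fy", "cx", "cy" (pixels), "rvec" (rotation vector, rad) and "tvec" (3), from world to camera coordinates, as OpenCV has them. Camera axes: x right, y down, z forward; pixel columns grow to the right and rows downward; lengths in mm; the calibration is good to about 2 mm. A picture is of the moment at which its call begins. There is no depth.
- env.job_done(): hands the job in; it is judged then, once.
Trained networks look in a picture, given as the dict that the camera call returned (one of the last four; its "shot" number tells which), for a name from the list of things; names that differ only in an ending like _2 or _b are one class to them, and where a whole thing is asked for, a point or a joint stands for the part that bears it (a point fixed in the world has none). Each returns a list of dicts, best first, with "confidence" (0 to 1); they miss things now and then, are a little off and sometimes report something else, mostly with a low value. They report only what shows in the picture. A call takes as long as a camera call. They do not tell look-alikes from the thing itself.
- search_frame(thing, picture): "at" ([column, row] in pixels, amid what is visible of it).
- cut_out(thing, picture): "region" (420x560 bool, what is visible of it) and "at" ([column, row] in pixels, amid what is visible of it).
The state is a dict: "t": time; "joints": joint angles; "qvel": joint speeds; "tau": joint torques, N m; "eef_pos": TCP position; "tcp_rot": TCP orientation; "ft_force": force on the tool from outside, world axes, zero at the start; "moment": the same for the moment, N m; "opening": opening from 0.0 (shut) to 1.0 (fully open); "grip_force": force on a finger pad.
Only numpy, scipy, OpenCV 4.12 (cv2) and the standard library are available. Lean on these libraries where they do the work, as an engineer would, in place of code of your own. Each camera call takes 0.05 s, during which the arm holds its last target. There are 200 camera calls.

### The job

Swing the lid of the wooden case open until it bears on the rubber buffer behind it and press it firmly home there for a moment, but gently, without ramming or forcing the stop. Then put the smallest of the three loose wooden blocks into the case, flat on its floor, and leave the lid standing open against the buffer. Leave the other two blocks where they are.

Things in the scene. Friction and masses are not known exactly. Their poses are not given: they have to be found in the camera images.
- case: low open wooden box screwed to the bench, 120 x 236 x 58 mm outside, walls and floor 8 mm (inside 104 x 220 mm, 50 mm deep). Origin at the centre of its underside on the bench; +z up, -x its front (the side of the lid's pull, roughly towards the robot), +x its back with the hinge, y along its length. It cannot move
- case_floor (a point): centre of the case's inner floor, 8 mm above the bench; axes as the case
- case_hinge (a point): centre of the lid's hinge line, 66 mm behind the case's centre and 64 mm above the bench; axes as the case, the hinge line runs along y
- case_lid (a joint): opening angle of the lid, rad: 0 shut, pi/2 upright, more leans back over the hinge; starts at 0 to 0.25. The hinge is stiff (friction about 0.3 N m, lid 0.25 kg): the lid stays where it is left. The rubber buffer stops it at an angle that differs from time to time, between about 1.62 and 1.93, to be found by feel
- lid_pull (a point): grip point on the lid's pull, a wooden tab 18 mm wide (along y), 10 mm thick, sticking 42 mm out from the middle of the lid's front edge in the lid's plane (forward when shut, up when upright). In mid-thickness, 154 mm from the hinge line (1 mm above it when shut), 26 mm out from the lid's edge. The lid is a board 240 mm long, 10 mm thick. Axes: x pull to hinge, z out of the lid's outer face
- lid_stop: fixed grey bracket behind the case: a post 50 mm wide, 148 mm tall, 120 mm behind the case's centre; a set screw in it carries a round rubber buffer (20 mm across, 126 mm above the bench) facing the back of the opened lid. How far it stands out varies and is not measured. A push of 3 to 10 N at the pull, beyond what moves the lid, is firm; 19 N (45 N on the buffer) forces it. Frame as the case
- spacer: the smallest loose block: a plain brown fibreboard offcut 50 x 80 x 18 mm, lying flat on the bench, 35 g. Origin at the centre of its underside, x across its 50 mm width, y along its 80 mm length, z up
- block_a: loose thick timber block 60 x 100 x 28 mm, to be left alone; origin at the centre of its underside, y along its length
- block_b: loose thin pale timber block 70 x 120 x 12 mm, to be left alone; origin at the centre of its underside, y along its length
Things that resemble listed ones, but are neither listed nor needed, are in the scene too. What is shaped like the spacer but pink is not meant.

How it is judged:
By the outcome, as a careful person would: the job done as asked, in the order asked, and still so for the second after the job is handed in, with the robot touching nothing.
It also fails if it takes over 72 s, if anything falls off the work surface, if the arm or the gripper's body presses on something with over 40 N, if the wrist force passes 120 N, or if a joint passes its speed limit or range.

## Working session

There is one attempt and no reset: what is moved stays moved. The work goes in short steps, Python scripts to look and compute and a tool call to move; the robot and the scene stay as the last step left them, time stands still between calls to the robot, and variables do not carry over. Pictures are saved under pics/ and viewed, at most 12 in all, crops included, and the job is handed in when it is done.

Besides the shell and the picture viewer there is one more tool, called after "Emit:" as a command line: name --argument value ..., lists and objects as JSON in quotes. move_arm: Moves the arm, as the interface text tells. Its arguments: {"type":"object","properties":{"commands":{"type":"array","items":{"type":"array"}}},"required":["commands"]}

```bash
mkdir -p pics; cat > h.py <<'E'
import numpy as np, cv2
from cell import env, read_camera, search_frame, cut_out
def save(p,n): cv2.imwrite('pics/'+n+'.png',p['image'][:,:,::-1])
def KRt(p):
    K=np.array([[p['fx'],0,p['cx']],[0,p['fy'],p['cy']],[0,0,1.]]); R=cv2.Rodrigues(np.array(p['rvec'],float))[0]
    return K,R,np.array(p['tvec'],float).reshape(3)
def back(p,uv,z):
    K,R,t=KRt(p); d=R.T@np.linalg.inv(K)@np.array([uv[0],uv[1],1.]); c=-R.T@t
    return c+d*(z-c[2])/d[2]
def proj(p,X):
    K,R,t=KRt(p); q=(K@(R@np.atleast_2d(X).T+t[:,None])).T; return q[:,:2]/q[:,2:]
E
python3 - <<'E'
from h import *
a=read_camera('top');b=read_camera('scene')
save(a,'top0');save(b,'scene0')
for p,n in((a,'top'),(b,'scene')):
    K,R,t=KRt(p);print(n,'cam',(-R.T@t).round())
    for th in('case','lid_pull','lid_stop','spacer','block_a','block_b','case_lid'):
        for r in cut_out(th,p)[:4]:
            reg=r['region'].astype(np.uint8); box=cv2.minAreaRect(cv2.findNonZero(reg))
            print(n,th,round(r['confidence'],2),np.round(r['at']),reg.sum(),np.round(np.array(box[0])),np.round(box[1]),round(box[2]),back(p,r['at'],0).round())
print(env.state())
E
```

```text
top cam [ 415.  -57. 1054.]
top case 0.6 [308. 197.] 5796 [310. 199.] [100. 107.] 55 [ 592. -111.    0.]
top lid_pull 0.55 [306. 200.] 4667 [304. 207.] [96. 66.] 15 [ 585. -108.    0.]
top lid_stop 0.66 [317. 156.] 772 [318. 153.] [21. 51.] 15 [ 710. -135.    0.]
top spacer 0.92 [175. 191.] 574 [175. 192.] [31. 19.] 5 [602. 253.   0.]
top spacer 0.73 [222. 204.] 611 [223. 208.] [31. 21.] 45 [569. 121.   0.]
top block_a 0.86 [389. 196.] 904 [388. 197.] [24. 39.] 79 [ 601. -332.    0.]
top block_a 0.79 [174. 247.] 1245 [176. 249.] [28. 46.] 85 [448. 246.   0.]
top block_b 0.86 [389. 196.] 904 [388. 197.] [24. 39.] 79 [ 601. -332.    0.]
top block_b 0.79 [174. 247.] 1245 [176. 249.] [28. 46.] 85 [448. 246.   0.]
top case_lid 0.59 [306. 203.] 4646 [304. 207.] [96. 66.] 15 [ 577. -106.    0.]
scene cam [136. 766. 585.]
scene case 0.63 [275. 213.] 6719 [269. 210.] [121.  93.] 21 [ 615. -156.    0.]
scene lid_pull 0.75 [280. 200.] 2908 [280. 202.] [ 40. 112.] 72 [ 636. -223.    0.]
scene lid_stop 0.88 [238. 177.] 848 [241. 178.] [47. 26.] 81 [ 808. -299.    0.]
scene spacer 0.67 [182. 314.]
[... 572 characters left out ...]
121.  92.] 21 [ 629. -162.    0.]
{'t': 0.8, 'joints': array([-1.42661269e+00,  4.90894976e-01,  1.55891095e+00, -9.64910383e-06,
        1.09172374e+00, -1.05611585e-01]), 'qvel': array([ 0.0010666 ,  0.00013618, -0.00034387,  0.00030768, -0.0005091 ,
        0.00059555]), 'tau': array([-6.71222861e-04, -6.12417483e+01, -2.58416802e+01,  6.92804880e-02,
        4.43941320e-02,  3.30857108e-05]), 'eef_pos': array([ 154.51684404, -605.59179349,  404.76028667]), 'tcp_rot': array([3.14153092e+00, 1.51551483e-05, 2.49799668e-01]), 'ft_force': array([ 0.07975291,  0.03462569, -0.91745781]), 'moment': array([ 0.01016364,  0.06026261, -0.0222562 ]), 'grip_force': 0.0, 'opening': 1.0016532275976668}
```

```bash
python3 - <<'E'
import cv2
a=cv2.imread('pics/top0.png')[120:290,140:420]
cv2.imwrite('pics/topc.png',cv2.resize(a,None,fx=2.85,fy=2.85,interpolation=cv2.INTER_CUBIC)[:, :800])
a=cv2.imread('pics/scene0.png')[130:380,140:400]
cv2.imwrite('pics/scenec.png',cv2.resize(a,None,fx=2.4,fy=2.4,interpolation=cv2.INTER_CUBIC))
E
```

```text
(no output)
```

View pics/topc.png

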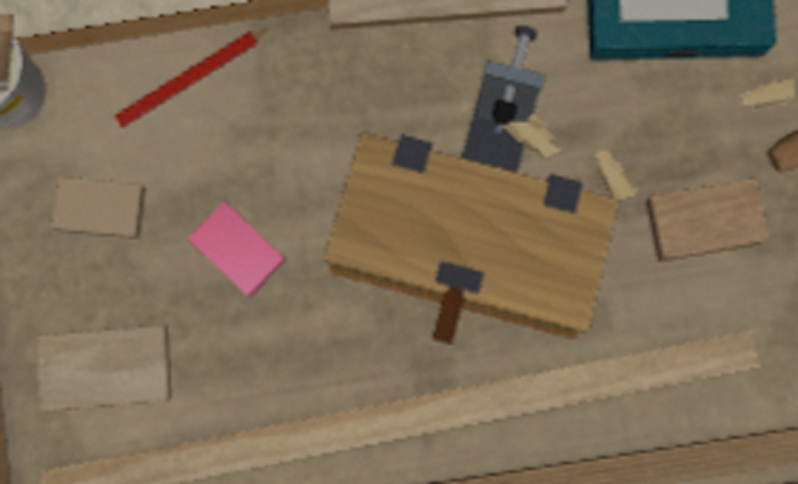

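View pics/scenec.png

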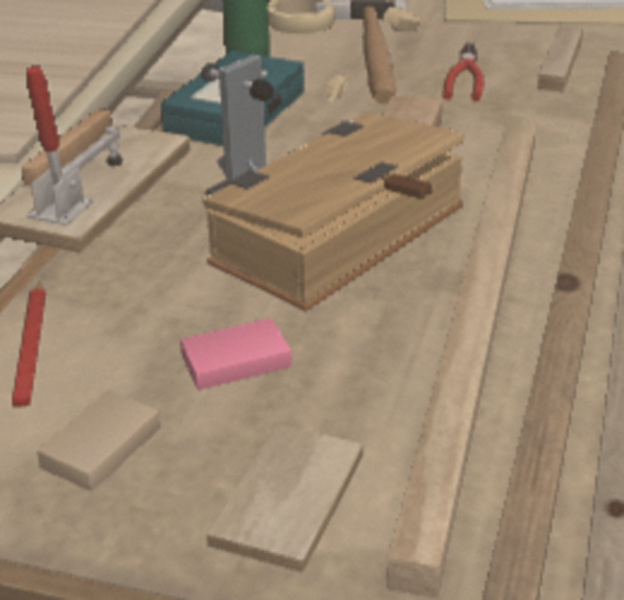

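The spacer candidates are the brown offcut at top (175,192) / scene (182,314) and the pink one at top (222,205). The brown one fits, being plain brown, about 50x80 mm and the smallest. Block_b is the pale one at (176,249) and block_a is at (389,197). The case sits at (308,200) in the top view with its lid ajar. Next I'll fit the case and spacer poses.

```bash
cat >> h.py <<'E'
def lidpt(c,th,r,y,h):
    x,y0,w=c; lx=66-r*np.cos(th)+h*np.sin(th); lz=64+r*np.sin(th)+h*np.cos(th)
    return np.array([x+np.cos(w)*lx-np.sin(w)*y, y0+np.sin(w)*lx+np.cos(w)*y, lz])
def cpt(c,lx,y,z): 
    x,y0,w=c; return np.array([x+np.cos(w)*lx-np.sin(w)*y, y0+np.sin(w)*lx+np.cos(w)*y, z])
E
python3 - <<'E'
from h import *
from scipy.optimize import least_squares
a=read_camera('top');b=read_camera('scene')
T=lambda u,v:(u/2.85+140,v/2.85+120); S=lambda u,v:(u/2.4+140,v/2.4+130)
obs=[(a,T(329,262),'L',(128,120,6)),(a,T(588,331),'L',(128,-120,6)),(a,T(443,342),'L',(170,0,3)),(a,T(360,135),'B',(0,120,6)),(a,T(617,198),'B',(0,-120,6)),
(b,S(300,234),'L',(128,120,6)),(b,S(463,136),'L',(128,-120,6)),(b,S(430,187),'L',(170,0,1)),(b,S(207,199),'B',(0,120,6)),
(b,S(307,306),'C',(-60,118,0)),(b,S(210,262),'C',(60,118,0)),(b,S(462,205),'C',(-60,-118,0))]
def res(q,full=False):
    c=q[:3]*[100,100,1];th=q[3];out=[]
    for p,uv,k,g in obs:
        if k=='B': g=(q[4]*10,)+g[1:]
        X=cpt(c,*g) if k=='C' else lidpt(c,th,*g)
        out.append(proj(p,X)[0]-uv)
    return np.ravel(out)
s=least_squares(res,[5.9,-1.1,-.24,.15,.6],loss='soft_l1')
q=s.x;c=q[:3]*[100,100,1];print('case',c.round(3),'th',q[3],'back',q[4]*10);print(res(q).reshape(-1,2).round(1))
print('pull',lidpt(c,q[3],154,0,1).round(1),'stop screw',back(a,T(505,108),126).round(),cpt(c,120,0,126).round())
# spacer fit by silhouette region rect
for p in(a,b):
    r=[r for r in cut_out('spacer',p) if r['at'][0]<205][0]
    reg=r['region']
    def iou(v):
        x,y,w=v[0]*100,v[1]*100,v[2];P=[]
        for z in(0,18):
            for i,j in((25,40),(-25,40),(-25,-40),(25,-40)): P.append([x+np.cos(w)*i-np.sin(w)*j,y+np.sin(w)*i+np.cos(w)*j,z])
        uv=proj(p,np.array(P));m=np.zeros((420,560),np.uint8)
        cv2.fillConvexPoly(m,np.round(cv2.convexHull(uv.astype(np.float32))*16).astype(np.int32),1,shift=4)
        m=m>0;return -(m&reg).sum()/(m|reg).sum()
    from scipy.optimize import differential_evolution
    x,y,_=back(p,r['at'],9)/100
    o=differential_evolution(iou,[(x-.3,x+.3),(y-.3,y+.3),(-.9,.9)],seed=0,maxiter=60)
    print('spacer',(o.x*[100,100,1]).round(3),o.fun)
E
```

```text
case [ 5.71402e+02 -1.03506e+02 -2.33000e-01] th 0.07883712676490058 back 7.639423644595892
[[-1.6 -0.5]
 [ 0.4 -0.3]
 [ 0.4 -0.2]
 [ 0.2 -0.1]
 [ 0.7  1.1]
 [ 1.9 -0.7]
 [ 0.5 -0.6]
 [-0.9  3.5]
 [-0.6 -0.1]
 [ 0.1  1.1]
 [ 0.5  0.4]
 [-1.3  0.2]]
pull [486.3 -83.3  77.1] stop screw [ 669. -127.  126.] [ 688. -131.  126.]
spacer [5.95161e+02 2.51090e+02 2.90000e-02] -0.8448275862068966
spacer [ 5.95682e+02  2.51269e+02 -3.80000e-02] -0.9390243902439024
```

Emit:
move_arm --commands '[[[0.55,0.87,0],-0.3,1],[[0.55,0.87,0],-0.3,1],[[0.55,0.87,0],-0.3,1],[[0.55,0.87,0],-0.3,1],[[0.55,0.87,0],-0.3,1],[[0.55,0.87,0],-0.3,1],[[0.55,0.87,0],-0.3,1],[[0.55,0.87,0],-0.3,1],[[0.55,0.87,0],-0.3,1],[[0.55,0.87,0],-0.3,1],[[0.55,0.87,0],-0.3,1],[[0.55,0.87,0],-0.3,1],[[0.55,0.87,0],-0.3,1],[[0.55,0.87,0],-0.3,1],[[0.55,0.87,0],-0.3,1],[[0.55,0.87,0],-0.3,1],[[0.55,0.87,0],-0.3,1],[[0.55,0.87,0],-0.3,1],[[0.55,0.87,0],-0.3,1],[[0.55,0.87,0],-0.3,1]]'

```text
t: 2.67
eef_pos: [485.1, -82.1, 404.9]
tcp_rot: [3.141, -0.0, -0.231]
ft_force: [1.8, -1.1, 0.7]
opening: 1.004
grip_force: 0.0
```

Emit:
move_arm --commands '[[[0,0,-0.8],0,1],[[0,0,-0.8],0,1],[[0,0,-0.8],0,1],[[0,0,-0.8],0,1],[[0,0,-0.8],0,1],[[0,0,-0.6],0,1],[[0,0,-0.4],0,1],[[0,0,-0.15],0,1],[[0,0,0],0,1]]'

```text
t: 3.42
eef_pos: [484.5, -83.6, 249.5]
tcp_rot: [-3.142, 0.002, -0.23]
ft_force: [-0.2, -0.5, -0.1]
opening: 1.003
grip_force: 0.0
```

```bash
python3 - <<'E'
from h import *
b=read_camera('scene');a=read_camera('top')
A=cv2.resize(b['image'][120:260,200:360],None,fx=4,fy=4,interpolation=2);B=a['image']
cv2.imwrite('pics/g1.png',A[:,:,::-1])
s=env.state();print(s['eef_pos'],s['ft_force'],proj(b,[s['eef_pos']-[0,0,171]]),proj(b,lidpt((571.4,-103.5,-.233),.08,154,0,1)))
E
```

```text
[484.733979   -83.66164142 250.8185198 ] [ 0.47151479 -0.17798305  1.01992132] [[313.06399753 208.67224366]] [[312.29778646 209.60277791]]
```

View pics/g1.png

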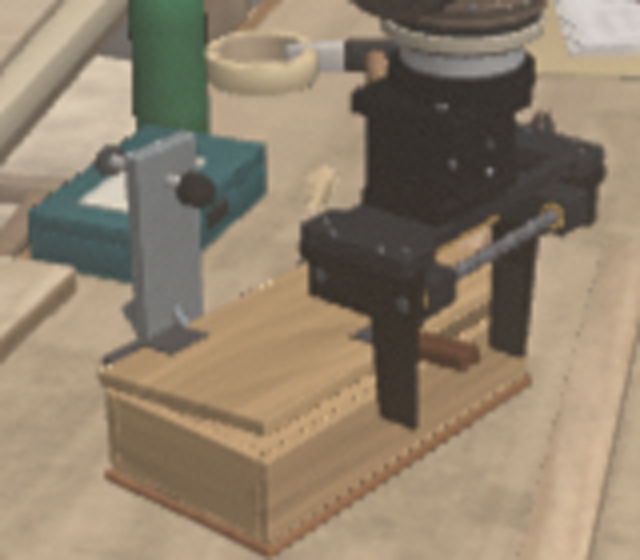

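The fingers straddle the pull: its tip is at about (318,208) and the grasp point projects to (313,209). I'll close on it.

Emit:
move_arm --commands '[[[0,0,0.1],0,-1],[[0,0,0],0,-1],[[0,0,0],0,-1],[[0,0,0],0,-1],[[0,0,0],0,-1],[[0,0,0],0,-1],[[0,0,0],0,-1],[[0,0,0],0,-1],[[0,0,0],0,-1],[[0,0,0],0,-1],[[0,0,0],0,-1],[[0,0,0],0,-1]]'

```text
t: 4.52
eef_pos: [484.8, -81.8, 253.2]
tcp_rot: [-3.138, 0.0, -0.233]
ft_force: [17.9, 55.9, -1.3]
opening: 0.216
grip_force: 29.2
```

Emit:
move_arm --commands '[[[0.01,0.035,0],0,-1],[[0,0,0],0,-1],[[0,0,0],0,-1]]'

```text
t: 4.77
eef_pos: [485.2, -79.9, 253.2]
tcp_rot: [-3.138, 0.0, -0.232]
ft_force: [11.2, 36.2, 0.0]
opening: 0.187
grip_force: 30.0
```

Emit:
move_arm --commands '[[[0.015,0.06,0],0,-1],[[0,0,0],0,-1],[[0,0,0],0,-1]]'

```text
t: 5.02
eef_pos: [485.5, -79.3, 253.2]
tcp_rot: [-3.14, 0.0, -0.231]
ft_force: [5.8, 19.3, -0.3]
opening: 0.185
grip_force: 30.1
```

```bash
python3 - <<'E'
import numpy as np
th=np.concatenate([[.1,.13],np.linspace(.19,1.45,18)])
s=-154*np.cos(th)+np.sin(th);z=154*np.sin(th)+np.cos(th)
d=np.c_[np.diff(s)*.973,np.diff(s)*-.231,np.diff(z)]/30
print([[[*map(float,r.round(3))],0,-1] for r in d])
for t in (1.45,1.5,1.6,1.7,1.8,1.9):print(t,(-154*np.cos(t)+np.sin(t)),154*np.sin(t)+np.cos(t)+64+171)
E
```

```text
[[[0.018, -0.004, 0.153], 0, -1], [[0.05, -0.012, 0.304], 0, -1], [[0.086, -0.02, 0.37], 0, -1], [[0.112, -0.027, 0.363], 0, -1], [[0.138, -0.033, 0.353], 0, -1], [[0.163, -0.039, 0.342], 0, -1], [[0.187, -0.044, 0.328], 0, -1], [[0.21, -0.05, 0.313], 0, -1], [[0.232, -0.055, 0.296], 0, -1], [[0.253, -0.06, 0.278], 0, -1], [[0.272, -0.065, 0.258], 0, -1], [[0.29, -0.069, 0.236], 0, -1], [[0.306, -0.073, 0.214], 0, -1], [[0.321, -0.076, 0.19], 0, -1], [[0.334, -0.079, 0.165], 0, -1], [[0.345, -0.082, 0.139], 0, -1], [[0.354, -0.084, 0.112], 0, -1], [[0.361, -0.086, 0.085], 0, -1], [[0.366, -0.087, 0.057], 0, -1]]
1.45 -17.56471349153687 387.998303389156
1.5 -9.896034070222193 388.68496513869206
1.6 5.496300037439983 388.9051353460905
1.7 20.833716931963263 387.5875363153846
1.8 35.96297021361361 384.74533306054894
1.9 50.73289338466693 380.4069239369983
```

Emit:
move_arm --commands '[[[0.01,0.05,0],0,-1],[[0,0,0],0,-1],[[0,0,0],0,-1]]'

```text
t: 5.27
eef_pos: [485.6, -78.8, 253.2]
tcp_rot: [-3.141, 0.0, -0.231]
ft_force: [2.0, 8.7, -1.2]
opening: 0.186
grip_force: 30.1
```

Side load is nearly gone. Swinging the lid to about 0.75 rad, then checking.

Emit:
move_arm --commands '[[[0.018,0.01,0.153],0,-1],[[0.05,-0.012,0.304],0,-1],[[0.086,-0.02,0.37],0,-1],[[0.112,-0.027,0.363],0,-1],[[0.138,-0.033,0.353],0,-1],[[0.163,-0.039,0.342],0,-1],[[0.187,-0.044,0.328],0,-1],[[0.21,-0.05,0.313],0,-1],[[0.232,-0.055,0.296],0,-1],[[0,0,0],0,-1]]'

```text
t: 6.1
eef_pos: [522.0, -87.5, 339.2]
tcp_rot: [3.142, -0.001, -0.231]
ft_force: [-1.1, 3.5, 2.4]
opening: 0.185
grip_force: 30.0
```

Emit:
move_arm --commands '[[[0.253,-0.06,0.278],0,-1],[[0.272,-0.065,0.258],0,-1],[[0.29,-0.069,0.236],0,-1],[[0.306,-0.073,0.214],0,-1],[[0.321,-0.076,0.19],0,-1],[[0.334,-0.079,0.165],0,-1],[[0.345,-0.082,0.139],0,-1],[[0.354,-0.084,0.112],0,-1],[[0.361,-0.086,0.085],0,-1],[[0.366,-0.087,0.057],0,-1],[[0,0,0],0,-1],[[0,0,0],0,-1]]'

```text
t: 7.1
eef_pos: [617.2, -110.6, 389.9]
tcp_rot: [3.14, -0.0, -0.23]
ft_force: [-0.6, -3.5, 2.2]
opening: 0.185
grip_force: 30.0
```

Emit:
move_arm --commands '[[[0.162,-0.039,0.01],0,-1],[[0.162,-0.039,0.01],0,-1],[[0.162,-0.039,0],0,-1],[[0.1,-0.023,0],0,-1],[[0.1,-0.023,0],0,-1],[[0,0,0],0,-1]]'

```text
t: 7.6
eef_pos: [637.5, -115.5, 391.1]
tcp_rot: [3.14, 0.0, -0.23]
ft_force: [-2.3, -4.2, 7.0]
opening: 0.181
grip_force: 30.0
```

```bash
python3 - <<'E'
from h import *
b=read_camera('scene')
A=cv2.resize(b['image'][60:260,170:370],None,fx=3,fy=3,interpolation=2)
cv2.imwrite('pics/g2.png',A[:,:,::-1])
s=env.state();print(s['eef_pos'],s['ft_force'],s['moment'])
E
```

```text
[ 637.45394112 -115.50475851  391.07633693] [-2.69355297 -4.75528281  6.68621172] [-0.66516597  0.89108324  0.08852124]
```

View pics/g2.png

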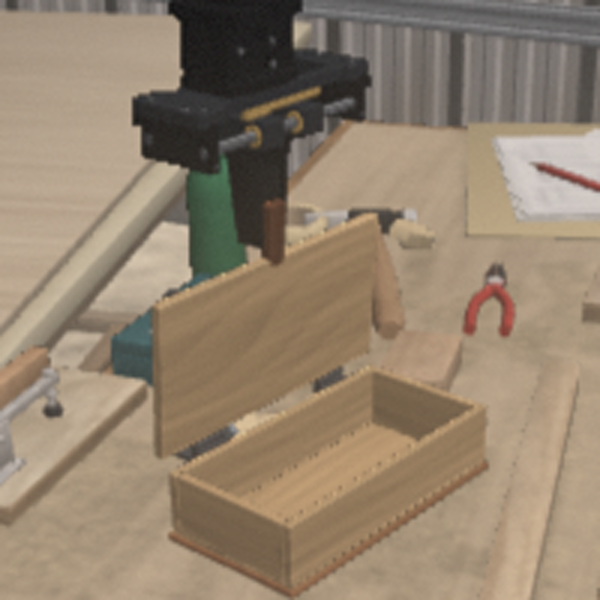

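The lid stands nearly upright, and the pull at crop (273,230) shows at the front edge of the finger. I'll fit the lid angle to see whether it has slipped.

```bash
python3 - <<'E'
from h import *
from scipy.optimize import least_squares
b=read_camera('scene');a=read_camera('top')
S=lambda u,v:(u/3+170,v/3+60)
L=[(S(157,306),(128,120,-4)),(S(374,216),(128,-120,-4)),(S(157,452),(0,120,-4)),(S(273,201),(170,0,-4))]
C=[(S(291,592),(-60,118,0)),(S(170,537),(60,118,0)),(S(487,462),(-60,-118,0)),(S(290,524),(-60,118,58)),(S(172,470),(60,118,58)),(S(486,408),(-60,-118,58)),(S(375,368),(60,-118,58))]
def res(q):
    c=q[:3]*[100,100,1];o=[proj(b,cpt(c,*g))[0]-u for u,g in C]
    for u,g in L:
        if g[0]==0:g=(q[4]*10,)+g[1:]
        o.append(proj(b,lidpt(c,q[3],*g))[0]-u)
    return np.ravel(o)
s=least_squares(res,[5.71,-1.0,-.233,1.6,0.],loss='soft_l1');q=s.x;c=q[:3]*[100,100,1]
print(c,q[3:]);print(res(q).reshape(-1,2).round(1))
st=env.state();g=st['eef_pos']-[0,0,171]
print('grasp',g,'pull',lidpt(c,q[3],154,0,1),proj(b,[g]),proj(b,lidpt(c,q[3],154,0,1)))
A=cv2.resize(b['image'][90:170,210:310],None,fx=8,fy=7.5,interpolation=2)
B=cv2.resize(a['image'][140:240,240:380],None,fx=4,fy=4,interpolation=2)
save(a,'topx')
cv2.imwrite('pics/g3.png',A[:,:,::-1])
E
```

```text
[ 5.71645093e+02 -1.03788185e+02 -2.49313570e-01] [1.53343936 1.00279635]
[[ 0.   1.1]
 [ 1.   0. ]
 [-0.7  1.9]
 [-0.3  0.5]
 [-1.4  0.1]
 [ 0.6 -1.1]
 [-1.3 -1.6]
 [-0.4 -0.6]
 [ 0.6 -1.4]
 [ 2.  -0. ]
 [ 0.3 -0. ]]
grasp [ 637.41001432 -115.5309949   220.06202524] pull [ 630.99910498 -118.90036154  217.92990394] [[256.30562811 132.44339191]] [[259.62173461 133.3071401 ]]
```

View pics/g3.png

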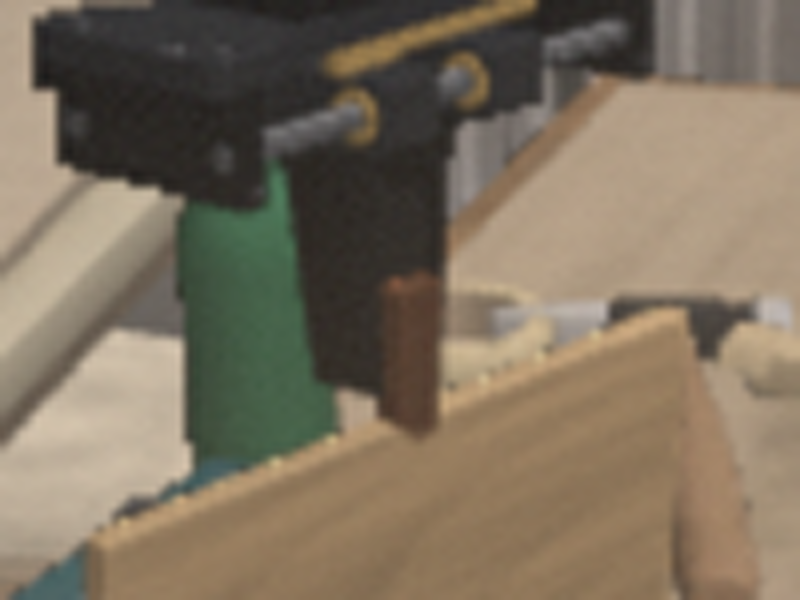

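The tab sits about 6 mm forward of the pad centre because the lid lags. I'll release, back off, and push on the pull's front with shut fingers, which also gives a clean force reading.

Emit:
move_arm --commands '[[[0,0,0],0,0],[[0,0,0],0,0],[[0,0,0],0,0],[[0,0,0],0,0],[[0,0,0],0,0],[[0,0,0.5],0,0],[[0,0,0.8],0,0],[[0,0,0.5],0,0],[[-0.49,0.12,0],0,-1],[[-0.49,0.12,0],0,-1],[[-0.49,0.12,0],0,-1],[[0,0,0],0,-1],[[0,0,0],0,-1],[[0,0,-0.5],0,-1],[[0,0,-0.8],0,-1],[[0,0,-0.5],0,-1],[[0,0,0],0,-1],[[0,0,0],0,-1]]'

```text
t: 9.25
eef_pos: [594.7, -104.5, 390.1]
tcp_rot: [3.142, 0.001, -0.23]
ft_force: [-0.6, 0.0, 0.7]
opening: 0.004
grip_force: 0.0
```

Emit:
move_arm --commands '[[[0.16,-0.038,0],0,-1],[[0.16,-0.038,0],0,-1],[[0.16,-0.038,0],0,-1],[[0.1,-0.024,0],0,-1],[[0.1,-0.024,0],0,-1],[[0.1,-0.024,0],0,-1],[[0.1,-0.024,0],0,-1],[[0.1,-0.024,0],0,-1],[[0.1,-0.024,0],0,-1],[[0.1,-0.024,0],0,-1]]'

```text
t: 10.08
eef_pos: [629.6, -112.8, 390.5]
tcp_rot: [3.141, 0.0, -0.23]
ft_force: [-1.6, -0.2, 0.7]
opening: 0.002
grip_force: 1.1
```

Emit:
move_arm --commands '[[[0.05,-0.012,0],0,-1],[[0.05,-0.012,0],0,-1],[[0,0,0],0,-1]]'

```text
t: 10.33
eef_pos: [632.6, -113.5, 390.4]
tcp_rot: [3.142, 0.0, -0.23]
ft_force: [-0.8, -0.3, -0.2]
opening: 0.002
grip_force: 0.4
```

Emit:
move_arm --commands '[[[0.05,-0.012,0],0,-1],[[0.05,-0.012,0],0,-1],[[0,0,0],0,-1]]'

```text
t: 10.58
eef_pos: [635.5, -114.2, 390.3]
tcp_rot: [3.141, 0.0, -0.23]
ft_force: [-1.0, -0.9, -0.2]
opening: 0.003
grip_force: 0.6
```

```bash
python3 - <<'E'
from h import *
s=env.state();print(s['eef_pos'],s['ft_force'],s['moment'])
E
```

```text
[ 635.52959773 -114.23432082  390.31544782] [-1.00344329 -0.85263367 -0.15656576] [ 0.04346446  0.25221019 -0.02031838]
```

```bash
python3 - <<'E'
from h import *
a=read_camera('top');b=read_camera('scene')
ua=np.array([[505/2.85+140,110/2.85+120]]);ub=np.array([[262/2.4+140,90/2.4+130]])
P=[K@np.c_[R,t] for K,R,t in map(KRt,(a,b))]
X=cv2.triangulatePoints(P[0],P[1],ua.T,ub.T);X=(X[:3]/X[3])[:,0];print(X)
w=-.24;d=X[:2]-[571.6,-102];lx=d@[np.cos(w),np.sin(w)];print('case x',lx,'y',d@[-np.sin(w),np.cos(w)])
print(proj(a,X)-ua,proj(b,X)-ub)
for th in(1.62,1.7,1.75,1.8,1.85,1.9):
    r=(62-6*np.cos(th))/np.sin(th);print(th,66-r*np.cos(th)+6*np.sin(th))
# lid angle now
A=cv2.resize(b['image'][60:260,170:370],None,fx=3,fy=3,interpolation=2);cv2.imwrite('pics/g4.png',A[:,:,::-1])
E
```

```text
[ 666.94193371 -126.82177472  125.74264845]
case x 98.50944185187087 y -1.4473043392225378
[[0.09501695 0.21867962]] [[-0.16050787 -0.02992906]]
1.62 75.0603623213374
1.7 80.10593428231061
1.75 83.32875911941558
1.8 86.62594725712665
1.85 90.01663460335095
1.9 93.52187544353282
```

View pics/g4.png

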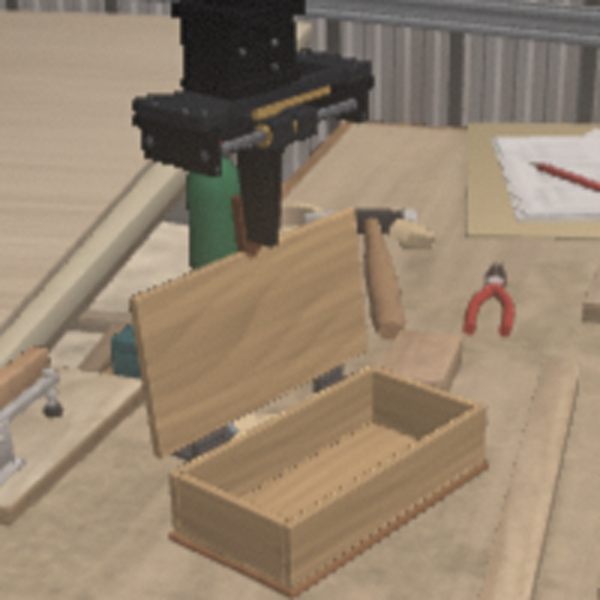

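The lid is now leaning back, with corners at crop (133,300) and (358,210), and the fingers push on the front of the pull. The buffer centre triangulates to case x of about 98, so the stop should be near 1.8–1.9 rad.

```bash
cat > fit.py <<'E'
from h import *
from scipy.optimize import least_squares
def fit(b,L):
    c=(571.645,-103.79,-.2493)
    f=lambda q:np.ravel([proj(b,lidpt(c,q[0],*g))[0]-u for u,g in L])
    s=least_squares(f,[1.7]);return s.x[0],f(s.x).reshape(-1,2).round(1)
E
python3 - <<'E'
from fit import *
b=read_camera('scene');S=lambda u,v:(u/3+170,v/3+60)
print(fit(b,[(S(133,300),(128,120,-4)),(S(355,211),(128,-120,-4)),(S(157,454),(10,120,-4))]))
E
```

```text
(np.float64(1.7031187389300682), array([[ 0.4, -1.1],
       [-0. , -1.5],
       [ 1.4, -1.2]]))
```

Emit:
move_arm --commands '[[[0.05,-0.012,0],0,-1],[[0,0,0],0,-1]]'

```text
t: 10.9
eef_pos: [637.0, -114.5, 390.5]
tcp_rot: [3.142, 0.0, -0.23]
ft_force: [-1.6, 0.2, -1.4]
opening: 0.006
grip_force: 0.8
```

Emit:
move_arm --commands '[[[0.05,-0.012,0],0,-1],[[0.03,-0.007,0],0,-1],[[0,0,0],0,-1]]'

```text
t: 11.15
eef_pos: [639.5, -115.1, 390.5]
tcp_rot: [3.142, -0.0, -0.23]
ft_force: [-2.5, 0.7, -1.0]
opening: 0.009
grip_force: 0.7
```

Emit:
move_arm --commands '[[[0.05,-0.012,0],0,-1],[[0,0,0],0,-1]]'

```text
t: 11.32
eef_pos: [641.0, -115.5, 390.5]
tcp_rot: [3.142, -0.0, -0.23]
ft_force: [-1.5, 0.2, -0.2]
opening: 0.004
grip_force: 0.7
```

Emit:
move_arm --commands '[[[0.05,-0.012,0],0,-1],[[0.02,-0.005,0],0,-1],[[0,0,0],0,-1]]'

```text
t: 11.57
eef_pos: [643.0, -116.0, 390.5]
tcp_rot: [3.142, -0.0, -0.23]
ft_force: [-1.7, 0.2, -0.7]
opening: 0.007
grip_force: 0.7
```

Emit:
move_arm --commands '[[[0.05,-0.012,0],0,-1],[[0.02,-0.005,0],0,-1],[[0,0,0],0,-1]]'

```text
t: 11.82
eef_pos: [645.1, -116.5, 390.5]
tcp_rot: [3.141, -0.0, -0.23]
ft_force: [-1.0, 0.6, -0.8]
opening: 0.006
grip_force: 0.7
```

Emit:
move_arm --commands '[[[0.05,-0.012,0],0,-1],[[0,0,0],0,-1]]'

```text
t: 11.98
eef_pos: [646.7, -116.9, 390.5]
tcp_rot: [3.142, -0.0, -0.23]
ft_force: [-0.9, 0.0, -0.8]
opening: 0.01
grip_force: 0.7
```

Emit:
move_arm --commands '[[[0.05,-0.012,0],0,-1],[[0,0,0],0,-1]]'

```text
t: 12.15
eef_pos: [648.2, -117.3, 390.5]
tcp_rot: [3.141, -0.0, -0.23]
ft_force: [-1.7, -0.7, -1.1]
opening: 0.006
grip_force: 0.7
```

Emit:
move_arm --commands '[[[0.05,-0.012,0],0,-1],[[0,0,0],0,-1]]'

```text
t: 12.32
eef_pos: [649.6, -117.6, 390.5]
tcp_rot: [3.141, 0.0, -0.23]
ft_force: [-2.6, 1.8, -0.1]
opening: 0.002
grip_force: 0.8
```

Emit:
move_arm --commands '[[[0.035,-0.008,0],0,-1],[[0,0,0],0,-1]]'

```text
t: 12.48
eef_pos: [650.5, -117.8, 390.4]
tcp_rot: [3.142, 0.001, -0.23]
ft_force: [-3.6, 0.5, -0.8]
opening: 0.004
grip_force: 2.1
```

Emit:
move_arm --commands '[[[0.02,-0.005,0],0,-1],[[0,0,0],0,-1]]'

```text
t: 12.65
eef_pos: [650.9, -117.9, 390.3]
tcp_rot: [3.141, 0.002, -0.23]
ft_force: [-6.2, 1.1, 0.0]
opening: 0.005
grip_force: 3.0
```

Emit:
move_arm --commands '[[[0.015,-0.004,0],0,-1],[[0,0,0],0,-1],[[0,0,0],0,-1],[[0,0,0],0,-1]]'

```text
t: 12.98
eef_pos: [651.1, -117.9, 390.3]
tcp_rot: [3.142, 0.002, -0.23]
ft_force: [-7.7, 0.6, -1.3]
opening: 0.005
grip_force: 3.6
```

Firm contact, about 6 N beyond the moving force. I'll hold it briefly, then back away.

Emit:
move_arm --commands '[[[0.003,0,0],0,-1],[[0,0,0],0,-1],[[0,0,0],0,-1],[[0,0,0],0,-1],[[0,0,0],0,-1],[[0,0,0],0,-1]]'

```text
t: 13.48
eef_pos: [651.2, -117.9, 390.3]
tcp_rot: [3.141, 0.003, -0.23]
ft_force: [-7.9, 1.1, -0.4]
opening: 0.004
grip_force: 3.8
```

Emit:
move_arm --commands '[[[-0.1,0.02,0],0,-1],[[-0.3,0.07,0],0,-1],[[-0.6,0.3,0],0,0],[[-0.8,0.6,0],0.5,1],[[-0.5,0.8,0],1,1],[[0,1,0],1,1],[[0,1,0],1,1],[[0,1,0],1,1],[[0,1,0],1,1],[[0,1,0],1,1],[[0,1,0],1,1],[[0,1,0],1,1],[[0,1,0],1,1],[[0,0.5,0],1,1],[[0,0,0],1,1],[[0,0,0],0,1]]'

```text
t: 14.82
eef_pos: [582.2, 191.6, 390.8]
tcp_rot: [3.141, -0.001, 0.695]
ft_force: [-1.0, -1.0, -0.4]
opening: 0.929
grip_force: 0.0
```

```bash
python3 - <<'E'
from h import *
b=read_camera('scene');a=read_camera('top');print(env.state()['tcp_rot'],env.state()['eef_pos'])
A=cv2.resize(b['image'][90:330,150:370],None,fx=2,fy=2,interpolation=2);B=cv2.resize(b['image'][285:345,145:220],None,fx=4.2,fy=8*.525,interpolation=2)
C=np.zeros((480,440+B.shape[1],3),np.uint8);C[:,:440]=A;C[:B.shape[0],440:]=B
cv2.imwrite('pics/g5.png',C[:,:,::-1])
from scipy.optimize import differential_evolution
for p in(a,b):
  for r in cut_out('spacer',p):
    reg=r['region']
    if r['confidence']<.4 or r['at'][0]>205: continue
    def iou(v):
        x,y,w=v[0]*100,v[1]*100,v[2];P=[[x+np.cos(w)*i-np.sin(w)*j,y+np.sin(w)*i+np.cos(w)*j,z] for z in(0,18) for i,j in((25,40),(-25,40),(-25,-40),(25,-40))]
        m=np.zeros((420,560),np.uint8);cv2.fillConvexPoly(m,np.round(cv2.convexHull(proj(p,np.array(P)).astype(np.float32))*16).astype(np.int32),1,shift=4)
        m=m>0;return -(m&reg).sum()/(m|reg).sum()
    x,y,_=back(p,r['at'],9)/100
    o=differential_evolution(iou,[(x-.3,x+.3),(y-.3,y+.3),(-.9,.9)],seed=1,maxiter=60);print((o.x*[100,100,1]).round(3),o.fun,r['at'],r['confidence'])
E
```

```text
[ 3.14095500e+00 -9.25179779e-04  6.87197365e-01] [582.45889715 190.47944463 390.81947113]
[587.078 219.888  -0.74 ] -0.38385502471169686 [184.4, 193.7] 0.58
[ 5.95935e+02  2.49916e+02 -5.00000e-03] -0.9077632590315142 [181.3, 312.5] 0.83
```

View pics/g5.png

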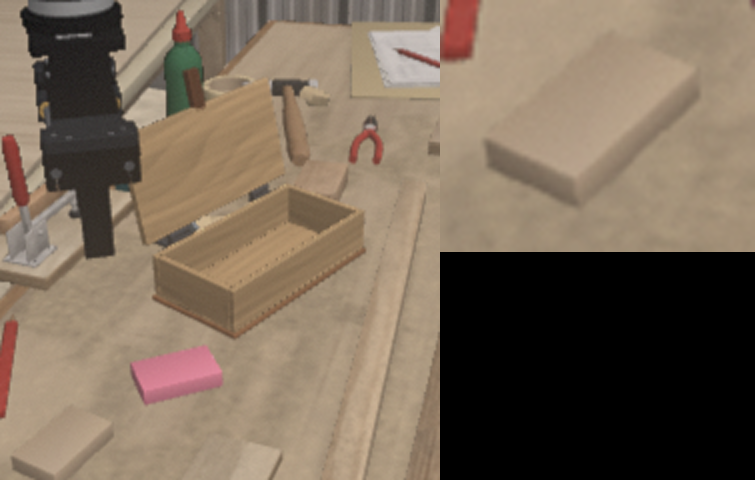

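The brown offcut at (182,313) is confirmed as the spacer, and the lid leans open. Moving above the spacer.

Emit:
move_arm --commands '[[[0.04,0.2,0],0.98,1],[[0.04,0.2,0],0.98,1],[[0.04,0.2,0],0.98,1],[[0.04,0.2,-0.5],0.98,1],[[0.04,0.2,-0.7],0.98,1],[[0.04,0.2,-0.8],0.98,1],[[0.04,0.2,-0.8],0.98,1],[[0.04,0.2,-0.8],0.98,1],[[0.04,0.2,-0.8],0.98,1],[[0.04,0.2,-0.5],0.98,1],[[0.04,0,-0.3],0.98,1],[[0,0,0],0,1],[[0,0,0],0,1]]'

```text
t: 16.1
eef_pos: [596.1, 250.1, 234.4]
tcp_rot: [-3.141, 0.0, 1.548]
ft_force: [0.2, 0.4, -0.1]
opening: 1.0
grip_force: 0.0
```

Emit:
move_arm --commands '[[[0,0,-0.5],0,1],[[0,0,-0.5],0,1],[[0,0,-0.35],0,1],[[0,0,0],0,1],[[0,0,0],0,-0.2],[[0,0,0],0,-0.2],[[0,0,0],0,-0.2],[[0,0,0],0,-1],[[0,0,0],0,-1],[[0,0,0],0,-1],[[0,0,0],0,-1],[[0,0,0],0,-1]]'

```text
t: 17.1
eef_pos: [595.9, 250.7, 194.2]
tcp_rot: [3.141, 0.0, 1.552]
ft_force: [-0.5, -1.2, 1.5]
opening: 0.524
grip_force: 29.6
```

Emit:
move_arm --commands '[[[0,0,0.6],0,-1],[[0,0,1],0.99,-1],[[0,0,1],0.99,-1],[[0,0,1],0.99,-1],[[0,0,1],0.99,-1],[[0,0,0.4],0.99,-1],[[-0.07,-0.98,0],0.99,-1],[[-0.07,-0.98,0],0.99,-1],[[-0.07,-0.98,0],0.99,-1],[[-0.07,-0.98,0],0.99,-1],[[-0.07,-0.98,0],0.99,-1],[[-0.07,-0.98,0],0.99,-1],[[-0.07,-0.98,0],0.99,-1],[[-0.07,-0.98,0],0.99,-1],[[-0.07,-0.98,0],0.99,-1],[[-0.07,-0.98,0],0.99,-1],[[-0.07,-0.98,0],0.99,-1],[[-0.05,-0.98,0],0.99,-1],[[0,0,0],0,-1],[[0,0,0],0,-1]]'

```text
t: 18.77
eef_pos: [571.1, -103.4, 343.9]
tcp_rot: [3.141, -0.0, 2.896]
ft_force: [-0.3, 0.3, -0.7]
opening: 0.528
grip_force: 29.7
```

```bash
python3 - <<'E'
from h import *
b=read_camera('scene');a=read_camera('top');s=env.state();print(s['eef_pos'],s['tcp_rot'],s['ft_force'],s['opening'])
A=cv2.resize(b['image'][90:270,200:360],None,fx=2.5,fy=2.5,interpolation=2);B=cv2.resize(a['image'][130:310,230:390],None,fx=2.5,fy=2.5,interpolation=2)
cv2.imwrite('pics/g6.png',np.hstack([A,B])[:,:,::-1])
E
```

```text
[ 571.22207066 -101.75287463  343.96890679] [ 3.14130852e+00 -3.21532353e-04  2.89736009e+00] [-0.3845283  -0.57112834 -0.00751793] 0.5275994454052941
```

View pics/g6.png

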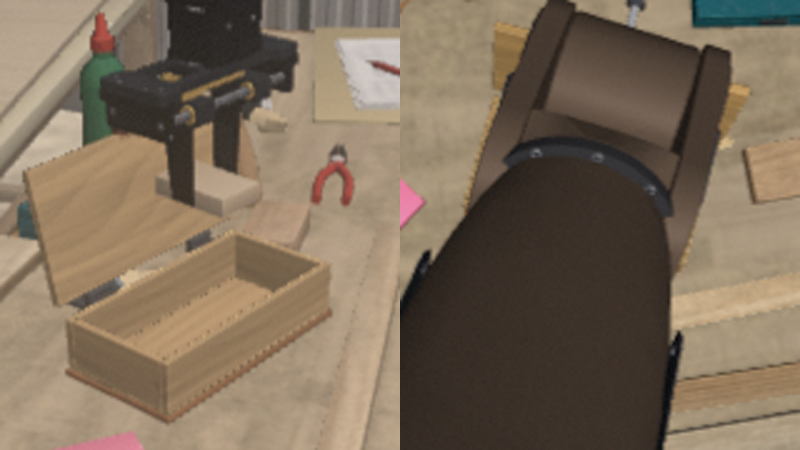

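Spacer is held level and aligned over the case. Lowering with a slight front bias.

Emit:
move_arm --commands '[[[-0.1,0.02,-0.5],0,-1],[[0,0,-0.6],0,-1],[[0,0,-0.6],0,-1],[[0,0,-0.6],0,-1],[[0,0,-0.4],0,-1],[[0,0,0],0,-1],[[0,0,0],0,-1]]'

```text
t: 19.45
eef_pos: [568.5, -100.6, 262.9]
tcp_rot: [3.141, -0.001, 2.899]
ft_force: [0.4, 0.4, 0.5]
opening: 0.526
grip_force: 29.7
```

```bash
python3 - <<'E'
from h import *
b=read_camera('scene');s=env.state();print(s['eef_pos'],s['tcp_rot'],s['ft_force'],s['opening'])
A=cv2.resize(b['image'][90:270,200:360],None,fx=3.3,fy=3.3,interpolation=2)
cv2.imwrite('pics/g7.png',A[:,:,::-1])
E
```

```text
[ 568.53541413 -100.79244483  263.55638731] [3.14147966e+00 2.67096519e-04 2.89930471e+00] [-0.43883265  0.57208615  0.11439035] 0.5267829301307864
```

View pics/g7.png

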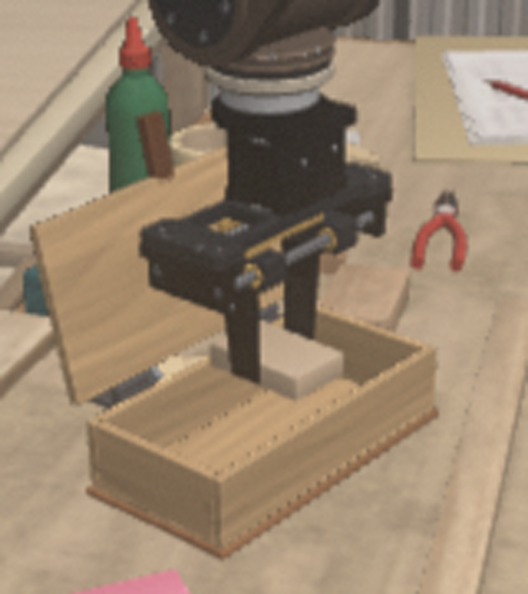

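The spacer clears the walls. The wrist will pass close to the pull, so I'll shift 3 mm further forward and lower in steps, watching the force.

Emit:
move_arm --commands '[[[-0.1,0.024,0],0,-1],[[0,0,-0.4],0,-1],[[0,0,-0.4],0,-1],[[0,0,-0.3],0,-1],[[0,0,0],0,-1]]'

```text
t: 19.92
eef_pos: [565.0, -100.7, 229.2]
tcp_rot: [3.141, -0.001, 2.899]
ft_force: [-0.0, 0.8, -0.2]
opening: 0.527
grip_force: 29.7
```

```bash
python3 - <<'E'
from h import *
b=read_camera('scene');s=env.state();print(s['eef_pos'],s['tcp_rot'],s['ft_force'],s['opening'])
A=cv2.resize(b['image'][90:270,200:360],None,fx=3.3,fy=3.3,interpolation=2)
cv2.imwrite('pics/g8.png',A[:,:,::-1])
E
```

```text
[ 565.19086706 -100.73400671  229.92343194] [ 3.14146194e+00 -7.86165822e-04  2.89862258e+00] [ 0.03497566  0.43440004 -0.52916044] 0.5284837369133444
```

View pics/g8.png

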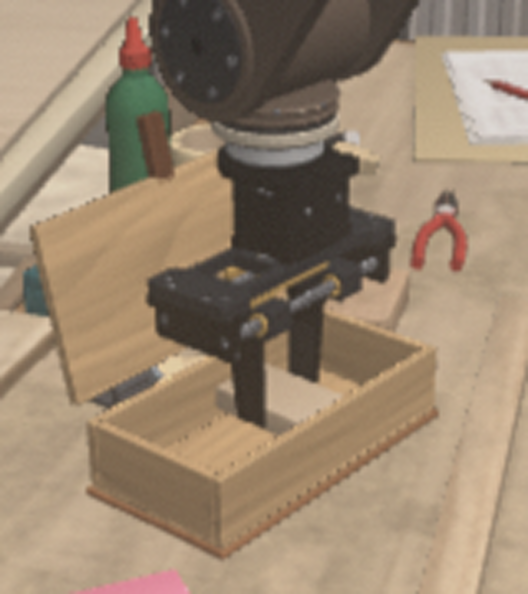

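Emit:
move_arm --commands '[[[0,0,-0.4],0,-1],[[0,0,-0.3],0,-1],[[0,0,-0.15],0,-1],[[0,0,0],0,-1]]'

```text
t: 20.3
eef_pos: [565.1, -100.8, 203.3]
tcp_rot: [3.141, -0.002, 2.899]
ft_force: [0.1, 0.7, -0.8]
opening: 0.526
grip_force: 29.7
```

Emit:
move_arm --commands '[[[0,0,-0.03],0,-1],[[0,0,0],0,0.3],[[0,0,0],0,0.6],[[0,0,0],0,0.6],[[0,0,0],0,0.6],[[0,0,0],0,0.6],[[0,0,0.2],0,0.6],[[0,0,0.5],0,0.6],[[0,0,0.8],0,0.6],[[0,0,1],0,0.6],[[0,0,1],0,0.6],[[0,0,1],0,0.6],[[0,0.6,0.8],0,0.6],[[0,1,0],0,0.6],[[0,1,0],0,0.6],[[0,1,0],0,0.6],[[0,1,0],0,0.6],[[0,1,0],0,0.6],[[0,1,0],0,0.6],[[0,0.4,0],0,0.6]]'

```text
t: 21.97
eef_pos: [564.8, 112.0, 363.2]
tcp_rot: [3.141, 0.0, 2.9]
ft_force: [0.6, -1.5, 0.9]
opening: 0.802
grip_force: 0.0
```

```bash
python3 - <<'E'
from h import *
b=read_camera('scene');a=read_camera('top');s=env.state();print(s['eef_pos'],s['ft_force'],s['opening'])
A=cv2.resize(b['image'][90:270,200:360],None,fx=2.5,fy=2.5,interpolation=2);B=cv2.resize(a['image'][130:310,230:390],None,fx=2.5,fy=2.5,interpolation=2)
cv2.imwrite('pics/g9.png',np.hstack([A,B])[:,:,::-1])
E
```

```text
[565.00425224 110.80031457 363.00050286] [ 0.1618599  -0.53708421 -0.04490142] 0.8009007489776295
```

View pics/g9.png

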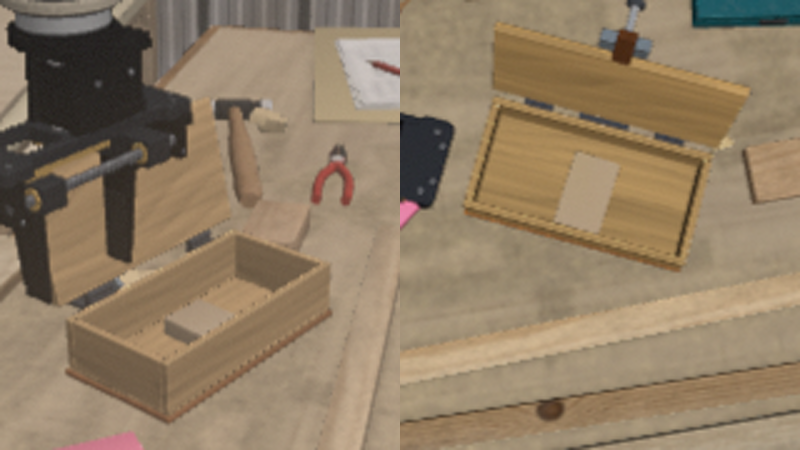

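The spacer lies flat on the case floor at right-panel (588,190), and the lid stands open against the stop with the robot clear of everything. Handing in.

```bash
python3 -c "
from cell import env
print(env.job_done())"
```

```text
the job is handed in; nothing more can be done
None
```

The job is handed in: I pressed the lid against the buffer at about 6 N beyond its moving force and left it standing open. The brown spacer lies flat on the case floor, and I did not touch the other two blocks. It took about 22 s of the 72 s allowed, and no verdict came back.

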